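# Change the sealing-film roll on the spindle stand

## Robot

A 7-joint arm with a two-finger parallel gripper is mounted at the origin on a cart in front of the work surface, level with it; the furniture and walls round the work are solid. World frame = base frame: x ahead of the robot, y to its left, z up, the work surface at z = 0. Lengths are in m, angles in rad, forces in N, time in s.
With the tool pointing down it reaches from about 0.425 to 0.95 m from the base axis. Payload 4.7 kg.
Tool frame: the origin (TCP) lies on the centre line of the jaws, within the pads' length; the fingertips stand 19 mm ahead of it and the grasp point (between the pads) is the TCP; z points along the fingers, y is the line along which they close (so a half turn about z gives the same grasp; the last joint's range is limited). The gripper opens to 87 mm and grips with 3 to 60 N. Pads are 19 mm wide; open, the fingers measure 117 mm over their backs; the gripper's body (75 mm by 190 mm) begins 51 mm behind the grasp point.
Start: joints at [-0.029, 0.469, -0.049, 1.532, 0.024, 1.141, -0.082], TCP at [0.675, 0, 0.204] pointing down, gripper open.
Joint ranges: [-2.59, 2.59], [-0.33, 1.99], [-1.39, 1.29], [0.1, 2.45], [-1.04, 4.18], [0.21, 1.99], [-2.66, 2.66]. Speed limits (rad/s): [2.57, 2.57, 3.14, 3.14, 3.14, 3.14, 3.14].

## Interface

Orientations are given as a rotation vector (axis times angle).
In Python, from workcell import reach, move_l, move_j, move_gripper, pause, solve_ik, state, camera, camera_params, MotionError, finish_job gives the robot as it stands. Calls block until the motion is done:
- reach(position, orientation): joint-space move of the TCP to a pose.
- move_l(position, rot=None, feed=0.15, max_force=None): straight line of the TCP; rot=None keeps the orientation; feed is the mean speed in m/s. With max_force (N) it stops when the force on the tool has changed by that much, and returns True; else False.
- move_j(angles): joint-space move.
- move_gripper(opening, grasp_force=None): finger opening in m; grasp_force is the grip in N (None keeps the last); returns when the fingers have stopped.
- pause(seconds).
- solve_ik(position, orientation): joint angles nearest the present ones, or None.
- state(): the state.
- camera(name): name is "scene" or "side" or "wrist"; returns (picture, depth): 384x512x3 uint8, red, green, blue; 384x512 float32, m along the optical axis (not along the pixel's ray), 0 where there is no reading.
- camera_params(name): a dict with "intrinsics" (3x3 intrinsics, pixels), "R" (3x3) and "t" (3): a world point X has camera coordinates R X + t. Camera axes: x right, y down, z forward; pixel columns grow to the right and rows downward; lengths in m; the calibration is good to about 2 mm. A picture is of the moment at which its call begins: read the wrist's pose just before it. camera_params takes no time and is no camera call; for the wrist camera it gives the pose at the moment of the call.
A pose or a line that the arm cannot do raises MotionError and nothing moves.
- finish_job(): hands the job in; it is judged then, once.
The state is a dict: "clock": time; "qpos": joint angles; "dq": joint speeds; "joint_torque": joint torques, N m; "tcp_pos": TCP position; "ee_rot": TCP orientation; "force": force on the tool from outside, world axes, zero at the start; "moment": the same for the moment, N m; "width": finger opening in m; "grip_force": force on a finger pad.
Only numpy, scipy, OpenCV 4.12 (cv2) and the standard library are available. Lean on these libraries where they do the work, as an engineer would, in place of code of your own. Each camera call takes 0.05 s, during which the arm holds its last target. There are 200 camera calls.

## Task

The film stand has run out: take the empty cardboard core off its spindle and put it in the empty yellow-green tray in front. Then fit the white roll of sealing film over the spindle, lowering it under control rather than letting it drop, until it sits fully down on the stand's black disc. Leave the blue roll, the wash bottle, the open jar and the beaker where they stand.

Things in the scene. Friction and masses are not known exactly. Their poses are not given: they have to be found in the camera images.
- stand: film stand, screwed to the bench: green plate 150 x 110 x 16 mm (x, y, z) with a black disc (72 mm across, 6 mm thick) at its middle and an upright round steel spindle on the disc's axis. Origin: centre of the plate's underside, z up
- seat (a point): centre of the top face of the stand's black disc (22 mm above the bench), on the spindle's axis, z up; the roll's lower end must rest here
- tip (a point): top of the spindle, 118 mm above the bench, 96 mm above the disc. The spindle is 22 mm across; its top 14 mm taper to 8 mm
- empty_core: empty brown cardboard tube, 34 mm outside, 26 mm bore, 100 mm long, 30 g; at the start it stands loosely on the spindle, its lower end on the disc. Origin: centre of its lower end, z along the tube towards its upper end
- core_mid (a point): middle of the empty core, on its axis, 50 mm from either end
- white_roll: fresh roll of white film, standing on the bench: film 58 mm across from 5 to 95 mm above its lower end, wound on a cardboard core 34 mm outside, 26 mm bore right through, 100 mm long; about 180 g, rigid. Origin: centre of the core's lower end, z up along its axis
- blue_roll: the same kind of roll in blue, standing on the bench; not wanted now, leave it alone. Origin: centre of its lower end
- tray: the empty one of two moulded yellow-green plastic trays (the nearer to the robot; the other, farther back, holds glassware), loose on the bench, 282 x 402 x 25 mm (its own x, y, z), open-topped with sloping rims; its flat floor is about 240 x 300 mm, 2 mm above the bench, inside rims 23 mm high. Origin: centre of its underside
- wash_bottle: squeeze wash bottle with red cap and spout, 58 x 86 x 145 mm, bystander. Origin: centre of its underside
- open_jar: clear open glass jar, 52 mm across, 98 mm high, bystander. Origin: centre of its underside
- beaker: small glass beaker with two coloured clips in it, 46 x 67 x 92 mm, bystander. Origin: centre of its underside

How it is judged:
On the way, in this order (a step that is already met when the one before it is completed fails the run):
1. the empty core is off the stand (horizontal distance between core_mid and seat above 0.09 m), for 0.2 s.
2. the white roll is threaded on the spindle, at least half way down (horizontal distance between white_roll and seat below 0.006 m and z of white_roll in the frame of seat below 0.045 m), for 0.2 s.
At the end, for the whole second after the job is handed in: White roll on the spindle: lower end within 4 mm of the black disc's top, axis within 6 mm of the spindle's, upright within 3 degrees, at rest. Empty core at rest in the tray, standing or lying: its middle over the flat floor (120 x 150 mm either side of centre), under 65 mm high (horizontal distance between white_roll and seat below 0.006 m and z of white_roll in the frame of seat between -0.004 and 0.004 m and angle between white_roll's own z axis and vertical below 0.05 rad and linear speed of white_roll below 0.02 m/s and x of core_mid in the frame of tray between -0.12 and 0.12 m and y of core_mid in the frame of tray between -0.15 and 0.15 m and z of core_mid in the frame of tray below 0.065 m and linear speed of empty_core below 0.03 m/s); the robot touches nothing.
It fails at once if the white roll is let drop down the spindle (faster than 0.5 m/s while threaded on it) (horizontal distance between white_roll and seat below 0.008 m and z of white_roll in the frame of seat below 0.09 m and linear speed of white_roll above 0.5 m/s).
It fails at once if a bystander is moved more than 30 mm or tipped over (distance of any of blue_roll, wash_bottle, open_jar, beaker from where it was at the start of the episode above 0.03 m or angle between any of blue_roll, wash_bottle, open_jar, beaker's own z axis and vertical above 0.6 rad).
It also fails if it takes over 58 s, if anything falls off the work surface, if the arm or the gripper's body presses on something with over 40 N, if the wrist force passes 120 N, or if a joint passes its speed limit or range.

## Working session

There is one attempt and no reset: what is moved stays moved. The work goes in short steps, each a Python script; the robot and the scene stay as the last script left them, time stands still between calls to the robot, and variables do not carry over. Pictures are saved under pics/ and viewed, at most 10 in all, crops included, and the job is handed in when it is done.

```bash
mkdir -p pics; cat > h.py <<'E'
import numpy as np, cv2
from workcell import *
def cloud(name):
    p=camera_params(name); im,d=camera(name)
    K=np.array(p["intrinsics"]);R=np.array(p["R"]);t=np.array(p["t"])
    v,u=np.mgrid[:d.shape[0],:d.shape[1]]
    c=np.stack([(u-K[0,2])/K[0,0]*d,(v-K[1,2])/K[1,1]*d,d],-1)
    X=(c-t)@R
    X[d==0]=np.nan
    return im,X
def save(im,n): cv2.imwrite("pics/"+n+".png",im[:,:,::-1])
E
python3 - <<'E'
from h import *
for n in("scene","side"):
    im,X=cloud(n); save(im,n); np.savez(n,im=im,X=X)
a=np.hstack([cv2.resize(np.load(n+".npz")["im"],(400,300)) for n in("scene","side")])
print(state())
E
```

```text
{'clock': 0.1, 'qpos': array([-0.02890929,  0.46940939, -0.0485823 ,  1.53356014,  0.02411591,
        1.14096749, -0.08226893]), 'dq': array([ 1.03209330e-04, -1.67230622e-03,  1.03757524e-05, -3.72679108e-03,
       -4.34607765e-04,  5.25443218e-04,  1.17560936e-04]), 'joint_torque': array([ 1.65191257e-03, -5.09170032e+01, -8.03893874e-02, -2.36828882e+01,
       -6.13215147e-02,  3.44494684e-02,  3.39676899e-05]), 'tcp_pos': array([6.74443609e-01, 7.01815212e-06, 2.02677645e-01]), 'ee_rot': array([-2.22053074e+00, -2.22067379e+00,  2.03805411e-03]), 'force': array([-0.02814599,  0.36005115, -0.76564747]), 'moment': array([-0.0070048 ,  0.03852152, -0.02734971]), 'grip_force': 0.0, 'width': 0.08696796154421811}
```

View pics/scene.png

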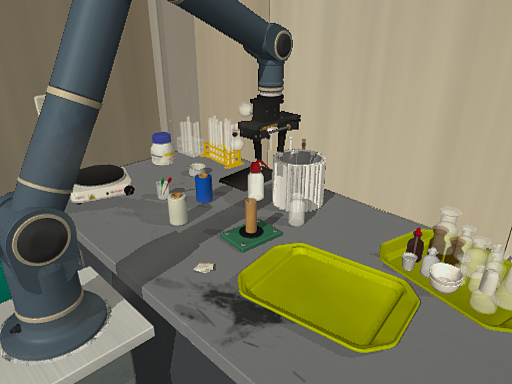

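View pics/side.png

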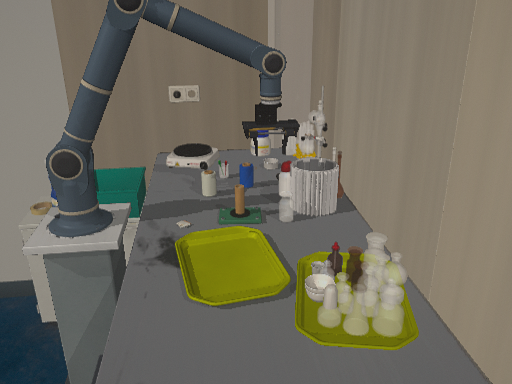

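Scene: core on the spindle at about (251,215), white roll (178,208), blue roll (204,187), wash bottle (256,182), jar (297,212), empty tray (330,295). I'll turn these into positions.

```bash
python3 - <<'E'
from h import *
from scipy.optimize import least_squares
def circ(P,r):
    f=lambda c:np.hypot(P[:,0]-c[0],P[:,1]-c[1])-r
    s=least_squares(f,P[:,:2].mean(0),loss='soft_l1',f_scale=.002);return s.x.round(4),np.abs(s.fun).mean().round(4)
for n,boxes in (("scene",dict(core=(246,202,256,230,.017),white=(170,198,186,220,.029),blue=(197,177,211,199,.029),bottle=(251,176,262,196,.029),jar=(291,202,303,222,.026),beaker=(158,180,170,196,.025))),
 ("side",dict(core=(236,188,243,207,.017),white=(203,174,215,192,.029),blue=(241,166,252,184,.029),bottle=(281,172,290,194,.029),jar=(281,203,291,218,.026),beaker=(219,165,228,176,.025)))):
    z=np.load(n+".npz");X=z["X"];im=z["im"].astype(int)
    for k,(a,b,c,d,r) in boxes.items():
        P=X[b:d,a:c].reshape(-1,3);P=P[np.isfinite(P).all(1)]
        m=np.median(P[:,:2],0);P=P[np.hypot(*(P[:,:2]-m).T)<.05];P=P[P[:,2]>.02]
        print(n,k,len(P),circ(P,r),np.percentile(P[:,2],[2,98]).round(3))
    # tray
    m=(im[...,0]>130)&(im[...,1]>130)&(im[...,2]<60)
    nl,l,st,_=cv2.connectedComponentsWithStats(m.astype(np.uint8))
    for i in range(1,nl):
        if st[i,4]>1500:
            P=X[l==i];P=P[np.isfinite(P).all(1)];print('tray',st[i],P.min(0).round(3),P.max(0).round(3),cv2.minAreaRect(P[:,:2].astype(np.float32)))
    g=(im[...,1]>im[...,0]+25)&(im[...,1]>im[...,2]+10)
    P=X[g];P=P[np.isfinite(P).all(1)];P=P[(abs(P[:,2]-.016)<.008)];
    if len(P):print('plate',len(P),cv2.minAreaRect(P[:,:2].astype(np.float32)),np.median(P,0))
E
```

```text
scene core 279 (array([ 0.561 , -0.0376]), np.float64(0.0016)) [0.035 0.121]
scene white 351 (array([0.4572, 0.1879]), np.float64(0.0019)) [0.025 0.094]
scene blue 302 (array([0.6133, 0.2569]), np.float64(0.0024)) [0.023 0.095]
scene bottle 219 (array([0.7605, 0.1475]), np.float64(0.0026)) [0.023 0.091]
scene jar 233 (array([ 0.7214, -0.0773]), np.float64(0.0025)) [0.021 0.081]
scene beaker 159 (array([0.5244, 0.3819]), np.float64(0.005)) [0.021 0.082]
tray [  238   243   182   110 11001] [ 0.339 -0.566 -0.003] [ 0.659 -0.149  0.028] ((0.49960169196128845, -0.3571268916130066), (0.2843288779258728, 0.4007546305656433), 9.035286903381348)
plate 676 ((0.5583273768424988, -0.0400099903345108), (0.11607831716537476, 0.15190085768699646), 83.49835968017578) [ 0.53170963 -0.05874899  0.01496743]
side core 133 (array([ 0.5593, -0.0351]), np.float64(0.0023)) [0.051 0.121]
side white 216 (array([0.4531, 0.1907]), np.float64(0.0027)) [0.025 0.096]
side blue 194 (array([0.6104, 0.2603]), np.float64(0.0033)) [0.024 0.097]
side bottle 181 (array([0.7574, 0.1509]), np.float64(0.004)) [0.023 0.101]
side jar 146 (array([ 0.7187, -0.0755]), np.float64(0.0022)) [0.022 0.075]
side beaker 85 (array([0.5226, 0.3847]), np.float64(0.0036)) [0.022 0.062]
tray [ 186  226  103   61 1718] [ 0.372 -0.48  -0.001] [ 0.654 -0.142  0.029] ((0.5616015791893005, -0.2976377010345459), (0.20228764414787292, 0.39968055486679077), 37.188777923583984)
plate 354 ((0.5564752221107483, -0.044081807136535645), (0.11174441874027252, 0.14604483544826508), 83.75652313232422) [ 0.53708732 -0.07182926  0.01695105]
```

```bash
cat >> h.py <<'E'
from scipy.optimize import least_squares
DOWN=np.array([-2.2214,-2.2214,0])
def top(X,c,z0,z1,rad):
    P=X[np.isfinite(X).all(-1)];return P[(P[:,2]>z0)&(P[:,2]<z1)&(np.hypot(P[:,0]-c[0],P[:,1]-c[1])<rad)]
def circ(P,r):
    f=lambda c:np.hypot(P[:,0]-c[0],P[:,1]-c[1])-r
    s=least_squares(f,P[:,:2].mean(0),loss='soft_l1',f_scale=.002);return s.x.round(4),np.abs(s.fun).mean().round(4)
E
python3 - <<'E'
from h import *
reach([.455,.189,.24],DOWN)
im,X=cloud("wrist");save(im,"w1");np.savez("w1",im=im,X=X)
P=top(X,(.455,.189),.085,.11,.06);print(len(P),cv2.minEnclosingCircle(P[:,:2].astype(np.float32)) if len(P) else 0)
reach([.56,-.036,.26],DOWN)
im2,X=cloud("wrist");save(np.hstack([cv2.resize(i,(400,300)) for i in (im,im2)]),"w12");np.savez("w2",im=im2,X=X)
P=top(X,(.56,-.036),.105,.13,.04);print(len(P),cv2.minEnclosingCircle(P[:,:2].astype(np.float32)) if len(P) else 0)
s=state();print(s["clock"],s["tcp_pos"],s["ee_rot"])
E
```

```text
2213 ((0.4572466015815735, 0.18926502764225006), 0.029075218364596367)
896 ((0.5611951351165771, -0.03586288541555405), 0.017020631581544876)
2.3083 [ 0.55976523 -0.03373446  0.2596858 ] [-2.21702680e+00 -2.22390118e+00 -5.06533640e-04]
```

View pics/w12.png

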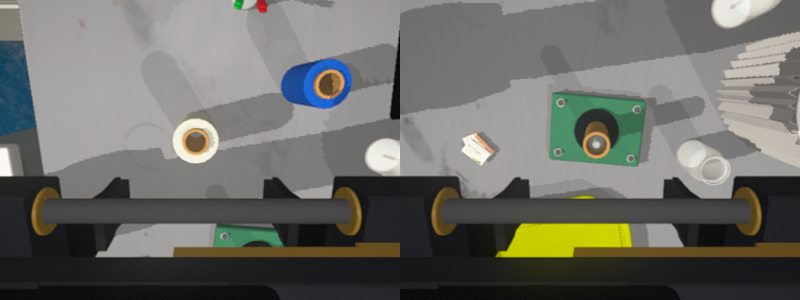

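The wrist views show the white roll at (195,141) with the blue roll at (325,83), and the core on the stand at (595,145) in the right half. The fitted radii match (29 and 17 mm). Next I remove the core.

```bash
python3 - <<'E'
from h import *
c=[.5612,-.0359]
move_l(c+[.2],DOWN,feed=.2)
print(move_l(c+[.095],DOWN,feed=.15,max_force=8))
move_gripper(.02,grasp_force=10); s=state();print(s["width"],s["grip_force"],s["tcp_pos"],s["force"])
move_l(c+[.25],DOWN,feed=.15)
s=state();print(s["width"],s["force"],s["clock"])
t=[.5,-.345]
move_l(t+[.25],DOWN,feed=.25)
move_l(t+[.11],DOWN,feed=.2)
print(move_l(t+[.068],DOWN,feed=.04,max_force=2.5)); print(state()["tcp_pos"],state()["width"])
pause(.2);move_gripper(.06);pause(.2)
move_l(t+[.25],DOWN,feed=.2)
reach([.56,-.036,.26],DOWN)
im2,X=cloud("wrist");
P=top(X,(.56,-.036),.095,.13,.03);print(len(P),cv2.minEnclosingCircle(P[:,:2].astype(np.float32)) if len(P) else 0,P[:,2].max())
Q=P[P[:,2]>.112];print(Q.mean(0),len(Q))
im,Y=cloud("scene");np.savez("w3",X=X,im=im2);save(np.hstack([cv2.resize(i,(400,300)) for i in (im,im2)]),"w3")
print(state()["clock"])
E
```

```text
False
0.033791831749244064 10.000414727255702 [ 0.56113327 -0.0358908   0.09494765] [0.22810566 0.89249811 0.51123425]
0.03378756655355551 [-0.49174883  0.64307334 -0.86241186] 5.7083
True
[ 0.49932065 -0.34483859  0.07444312] 0.034230900539975524
396 ((0.5615191459655762, -0.03593587875366211), 0.01108345203101635) 0.11881338529730076
[ 0.5615025  -0.03558016  0.1155193 ] 171
12.2667
```

View pics/w3.png

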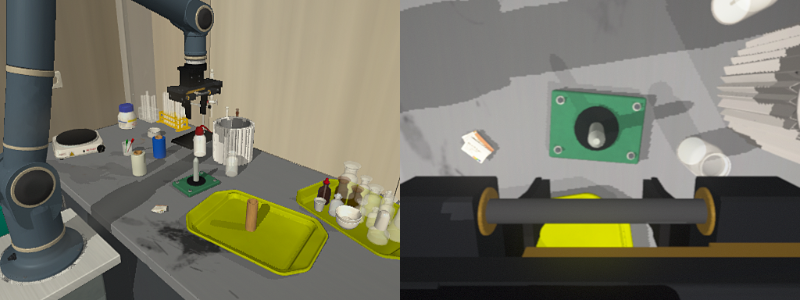

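The core stands upright in the tray at (251,214). The spindle is bare, and its axis measures (0.5615, -0.0359). Next, the white roll.

```bash
python3 - <<'E'
from h import *
c=[.4572,.1893]; g=.075
reach(c+[.24],DOWN)
move_gripper(.087)
move_l(c+[.2],DOWN,feed=.2)
print(move_l(c+[g],DOWN,feed=.15,max_force=8))
move_gripper(.05,grasp_force=25); s=state();print(s["width"],s["grip_force"],s["tcp_pos"],s["force"])
move_l(c+[.25],DOWN,feed=.15)
t=[.5615,-.0359]
move_l(t+[.25],DOWN,feed=.2)
move_l(t+[.2],DOWN,feed=.1);pause(.2)
f0=state()["force"];print(state()["tcp_pos"],f0,state()["width"])
im,X=cloud("scene");im2,X2=cloud("side")
save(np.hstack([cv2.resize(i,(400,400)) for i in (im[130:260,180:310],im2[110:240,175:305])]),"pre")
r=move_l(t+[.15],DOWN,feed=.05,max_force=6)
s=state();print(r,s["tcp_pos"],s["force"]-f0,s["clock"])
E
```

```text
False
0.05013776233785803 3.7516647786100066 [0.45756759 0.18971237 0.07571627] [-0.9769218  -0.31441899  6.76233535]
[ 0.56200937 -0.03589331  0.20076887] [-0.52941881 -0.48143759  0.20467704] 0.0498252540346637
False [ 0.56178926 -0.03590749  0.15035026] [-0.21936762  0.66309282 -0.59840962] 21.05
```

View pics/pre.png

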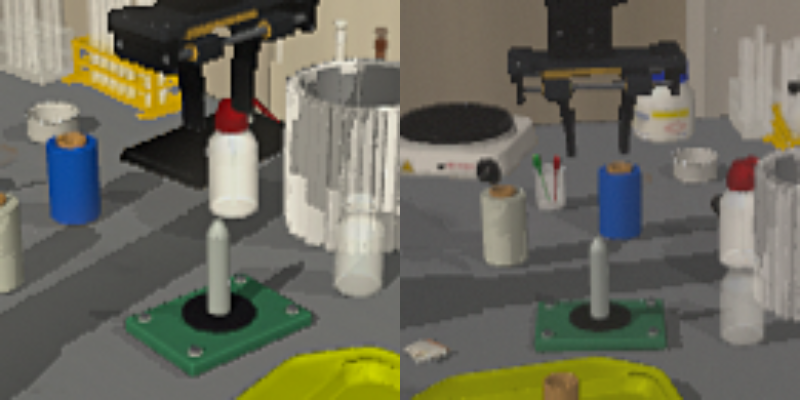

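The roll wasn't picked up. It still stands at about (503,225) in the right crop, and the fingers closed to 50 mm, narrower than the film. I'll back off and look at it again.

```bash
python3 - <<'E'
from h import *
move_l([.5615,-.0359,.25],DOWN,feed=.2)
move_gripper(.087)
reach([.457,.189,.24],DOWN); pause(.2)
im,X=cloud("wrist")
for a,b in((.085,.11),(.093,.098),(.098,.104)):
  P=top(X,(.457,.189),a,b,.08);print(a,len(P),cv2.minEnclosingCircle(P[:,:2].astype(np.float32)) if len(P) else 0, np.percentile(P[:,2],[5,50,95]) if len(P) else 0)
W=np.load("w1.npz")["X"]
for a,b in((.085,.11),(.093,.098),(.098,.104)):
  P=top(W,(.457,.189),a,b,.08);print('old',a,len(P),cv2.minEnclosingCircle(P[:,:2].astype(np.float32)) if len(P) else 0, np.percentile(P[:,2],[5,50,95]) if len(P) else 0)
s=state();print(s["clock"],s["tcp_pos"],s["width"],s["force"])
im2,Y=cloud("scene")
save(np.hstack([cv2.resize(im,(512,384)),cv2.resize(im2[140:260,120:216],(288,384))]),"again")
E
```

```text
0.085 2242 ((0.4569910764694214, 0.18921512365341187), 0.02913699671626091) [0.09242612 0.09467231 0.09980841]
0.093 1683 ((0.4571332633495331, 0.18949486315250397), 0.028838377445936203) [0.09335897 0.09454897 0.09577041]
0.098 393 ((0.45703062415122986, 0.18938148021697998), 0.017019448801875114) [0.09828934 0.09938528 0.10067672]
old 0.085 2213 ((0.4572466015815735, 0.18926502764225006), 0.029075218364596367) [0.09260848 0.09465934 0.09990264]
old 0.093 1689 ((0.4570285379886627, 0.18959353864192963), 0.028773294761776924) [0.09334111 0.0945338  0.09589578]
old 0.098 376 ((0.45720016956329346, 0.1893036961555481), 0.016955960541963577) [0.09841957 0.09949675 0.10053422]
23.825 [0.45775827 0.18787389 0.23995565] 0.08691960169101816 [-0.86956348  0.95910374  0.3002053 ]
```

View pics/again.png

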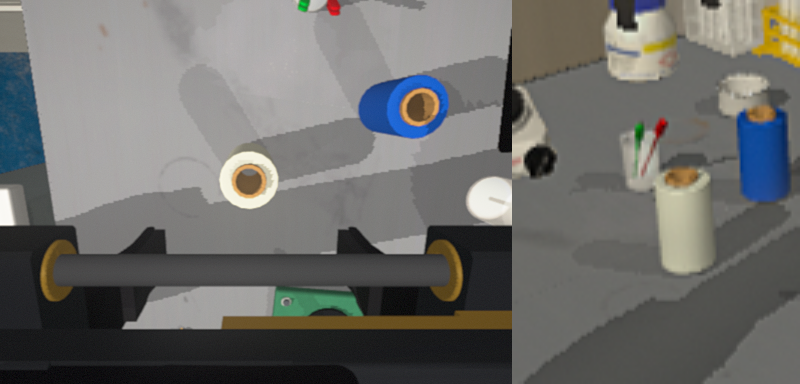

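The roll hasn't moved and the centre estimate holds. The commanded 50 mm opening most likely stopped the fingers short of building any grip. I'll close well past the diameter with more force, and check the grip after a small lift.

```bash
python3 - <<'E'
from h import *
c=[.4571,.1893]
move_l(c+[.2],DOWN,feed=.2)
print(move_l(c+[.075],DOWN,feed=.15,max_force=8),state()["tcp_pos"],state()["force"])
move_gripper(.02,grasp_force=30); s=state();print(s["width"],s["grip_force"],s["tcp_pos"],s["force"])
move_l(c+[.1],DOWN,feed=.08)
s=state();print(s["width"],s["grip_force"],s["tcp_pos"],s["force"],s["clock"])
im,X=cloud("side");im2,X2=cloud("scene")
save(np.hstack([cv2.resize(i,(400,400)) for i in (im2[130:260,120:250],im[110:240,155:285])]),"lift")
E
```

```text
False [0.45799548 0.18976356 0.07597977] [ 0.45936551 -1.25739875 -0.16035595]
0.04536113991761959 30.32973682192278 [0.45753217 0.18977732 0.07576944] [-0.94144052  0.17111035  6.12919626]
0.04483863364200775 30.01247779769301 [0.45689791 0.18914081 0.09990224] [-0.28945513  0.18072497 -2.72759775] 26.4667
```

View pics/lift.png

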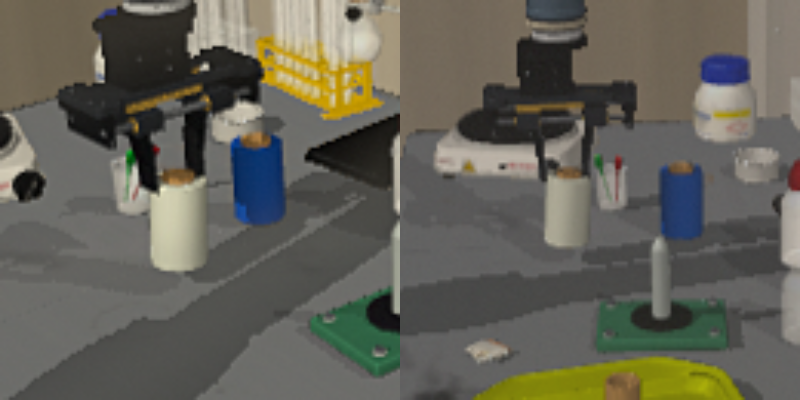

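The roll is now held: its bottom edge has risen about 25 mm in both views, and the grip is 30 N. Next I carry it over the spindle and check its axis before threading.

```bash
python3 - <<'E'
from h import *
move_l([.4571,.1893,.25],DOWN,feed=.2)
t=[.5615,-.0359]
move_l(t+[.25],DOWN,feed=.25)
move_l(t+[.215],DOWN,feed=.1);pause(.2)
s=state();print(s["tcp_pos"],s["width"],s["force"],s["clock"])
ims=[]
for n,o,b in(("scene",(.0005,.0017),(200,90,330,220)),("side",(.0022,-.0008),(175,80,305,210))):
    im,X=cloud(n);np.savez("hold_"+n,im=im,X=X)
    a,b_,c,d=b;ims.append(cv2.resize(im[b_:d,a:c],(400,400)))
    for z0,z1 in((.143,.165),(.165,.19),(.143,.19)):
        P=top(X,t,z0,z1,.045)
        if len(P)>10:
            r=circ(P,.029);print(n,z0,len(P),r[0]+o,r[1])
save(np.hstack(ims),"hold")
E
```

```text
[ 0.56202999 -0.03583068  0.21585028] 0.044900814491924165 [ 0.38802612  0.2484831  -1.32414718] 29.3083
scene 0.143 117 [ 0.5632 -0.0357] 0.0012
scene 0.165 174 [ 0.5647 -0.0357] 0.0013
scene 0.143 291 [ 0.5641 -0.0357] 0.0013
side 0.143 73 [ 0.5621 -0.0354] 0.0018
side 0.165 119 [ 0.5637 -0.0358] 0.0022
side 0.143 192 [ 0.563  -0.0356] 0.0021
```

View pics/hold.png

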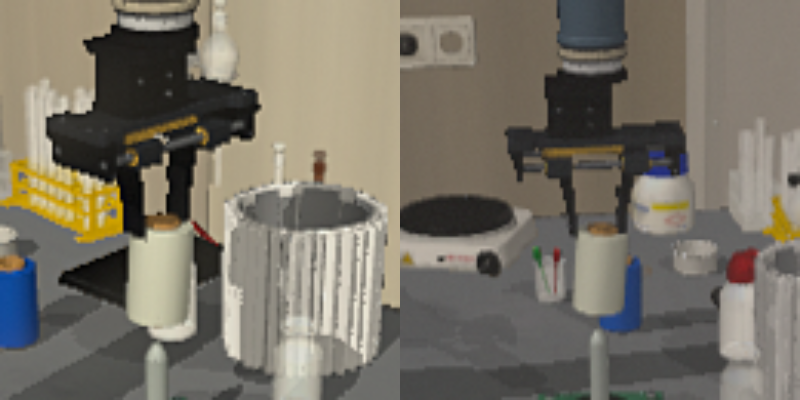

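The roll's axis is within about 2 mm of the spindle, within the taper's capture range. I thread it slowly under a force guard.

```bash
python3 - <<'E'
from h import *
x,y=.5610,-.0360
f0=state()["force"]
for z in(.165,.13,.11):
    r=move_l([x,y,z],DOWN,feed=.05,max_force=8)
    s=state();f=s["force"]-f0;print(r,s["tcp_pos"],f.round(2),s["moment"].round(2),s["width"],s["clock"])
    if r: break
    if abs(f[0])>1.5: x+=np.sign(f[0])*.0007
    if abs(f[1])>1.5: y+=np.sign(f[1])*.0007
else:
    r=move_l([x,y,.094],DOWN,feed=.02,max_force=5)
    s=state();print('seat',r,s["tcp_pos"],(s["force"]-f0).round(2),s["clock"])
E
```

```text
False [ 0.56134294 -0.03598611  0.16540762] [0.02 0.28 0.31] [-0.01  0.03  0.02] 0.04505134282138283 30.5583
False [ 0.56014071 -0.03602215  0.12963463] [-2.28 -0.49 -0.24] [0.06 0.54 0.01] 0.04515842798404746 31.4083
True [ 0.55944011 -0.03595081  0.12493442] [ 1.35  0.68 -0.86] [ 0.04 -0.57  0.07] 0.04480304068842061 31.65
```

```bash
python3 - <<'E'
from h import *
pause(.2);s=state();print(s["tcp_pos"],s["force"].round(2),s["moment"].round(2))
x,y=.5607,-.036
for z in(.12,.112,.104):
    r=move_l([x,y,z],DOWN,feed=.03,max_force=12)
    pause(.1);s=state();print(r,s["tcp_pos"],s["force"].round(2),s["moment"].round(2),s["width"],s["clock"])
    if r: break
else:
    r=move_l([x,y,.093],DOWN,feed=.02,max_force=5)
    pause(.1);s=state();print('seat',r,s["tcp_pos"],s["force"].round(2),s["clock"])
E
```

```text
[ 0.55924828 -0.0359073   0.1250151 ] [ 3.3   0.33 -4.47] [ 0.04 -1.07 -0.  ]
True [ 0.55932609 -0.03592874  0.12124334] [-0.2  -0.24 -2.95] [ 0.02 -0.35 -0.04] 0.04523697300314488 32.1667
```

```bash
python3 - <<'E'
from h import *
x,y=.5603,-.036
for z in(.117,.112,.107,.102):
    r=move_l([x,y,z],DOWN,feed=.03,max_force=15)
    pause(.1);s=state();f=s["force"];print(r,s["tcp_pos"],f.round(2),s["moment"].round(2),s["clock"])
    if abs(f[0])>2.5: x+=np.sign(f[0])*.0006
    if r: break
else:
    r=move_l([x,y,.092],DOWN,feed=.02,max_force=7)
    pause(.1);s=state();print('seat',r,s["tcp_pos"],s["force"].round(2),s["clock"])
E
```

```text
True [ 0.55904776 -0.03598739  0.11800378] [-0.58  0.17 -0.04] [-0.02 -0.33 -0.01] 32.475
```

```bash
python3 - <<'E'
from h import *
t=[.5615,-.0359];ims=[]
for n,o,b in(("scene",(.0005,.0017),(200,120,330,250)),("side",(.0022,-.0008),(175,110,305,240))):
    im,X=cloud(n);a,b_,c,d=b;ims.append(cv2.resize(im[b_:d,a:c],(400,400)))
    for z0,z1 in((.04,.055),(.055,.07),(.07,.085),(.085,.1),(.1,.115)):
        P=top(X,t,z0,z1,.045)
        if len(P)>10:
            r=circ(P,.029);print(n,z0,len(P),r[0]+o,r[1])
save(np.hstack(ims),"thread")
s=state();print(s["tcp_pos"],s["ee_rot"],s["force"],s["moment"],s["width"],s["grip_force"],s["clock"])
E
```

```text
scene 0.04 30 [ 0.5604 -0.0352] 0.0012
scene 0.055 86 [ 0.5606 -0.0357] 0.0014
scene 0.07 99 [ 0.5614 -0.0361] 0.0012
scene 0.085 92 [ 0.5629 -0.0357] 0.0012
scene 0.1 101 [ 0.5643 -0.0359] 0.0014
side 0.04 21 [ 0.5596 -0.0331] 0.0046
side 0.055 68 [ 0.5592 -0.0359] 0.0021
side 0.07 64 [ 0.5605 -0.0357] 0.0024
side 0.085 62 [ 0.5624 -0.0356] 0.002
side 0.1 65 [ 0.5627 -0.036 ] 0.0021
[ 0.55905528 -0.03599159  0.1180025 ] [-2.21981685 -2.21959067  0.00336613] [ 0.53059603 -0.54776684 -1.02971337] [ 0.03522935 -0.36729144 -0.0653785 ] 0.045065348778538517 31.72244644191494 32.575
```

View pics/thread.png

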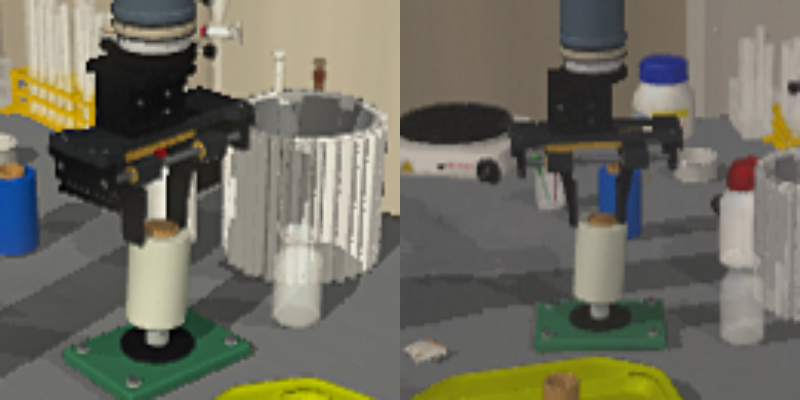

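The roll is threaded, its lower end about 21 mm above the disc, but it leans about 4° towards +x and binds. I'll turn the tool by -4° about y, pivoting near the roll's lower end, and then go on down.

```bash
cat >> h.py <<'E'
from scipy.spatial.transform import Rotation as Ro
def tilt(deg): return (Ro.from_euler('y',deg,degrees=True)*Ro.from_rotvec(DOWN)).as_rotvec()
def show(X):
    pass
def axis():
    t=[.5615,-.0359]
    for n,o in(("scene",(.0005,.0017)),("side",(.0022,-.0008))):
        im,X=cloud(n);out=[]
        P=top(X,t,.04,.125,.045)
        f=lambda p:np.hypot(P[:,0]-p[0]-p[2]*(P[:,2]-.07),P[:,1]-p[1]-p[3]*(P[:,2]-.07))-.029
        s=least_squares(f,[*t,0,0],loss='soft_l1',f_scale=.002).x
        print(n,'x,y at z=.07',(s[:2]+o).round(4),'tilt deg',np.degrees(s[2:]).round(1))
E
python3 - <<'E'
from h import *
axis()
r=move_l([.5568,-.036,.118],tilt(-4),feed=.02,max_force=20)
pause(.1);s=state();print(r,s["tcp_pos"],s["force"].round(2),s["moment"].round(2),s["width"],s["clock"])
axis()
E
```

```text
scene x,y at z=.07 [ 0.5613 -0.0357] tilt deg [4.4 0. ]
side x,y at z=.07 [ 0.5602 -0.0354] tilt deg [ 4.  -0.6]
False [ 0.55701788 -0.03592284  0.1180682 ] [-0.69 -0.   -2.1 ] [-0.02  0.06  0.03] 0.04497004128201999 33.0417
scene x,y at z=.07 [ 0.5625 -0.0358] tilt deg [ 0.5 -0.3]
side x,y at z=.07 [ 0.5618 -0.0352] tilt deg [-0.1 -1. ]
```

The roll is upright again and the moment has gone. Continuing down.

```bash
python3 - <<'E'
from h import *
for z in(.111,.104):
    r=move_l([.5566,-.036,z],tilt(-4),feed=.03,max_force=10)
    pause(.1);s=state();print(r,s["tcp_pos"],s["force"].round(2),s["moment"].round(2),s["clock"])
    if r: break
else:
    r=move_l([.5566,-.036,.09],tilt(-4),feed=.02,max_force=6)
    pause(.1);s=state();print('seat',r,s["tcp_pos"],s["force"].round(2),s["moment"].round(2),s["clock"])
axis()
E
```

```text
False [ 0.55665591 -0.03600747  0.11094905] [-0.91  0.08 -1.74] [-0.03  0.13 -0.02] 33.625
False [ 0.5566525  -0.03603233  0.10399715] [-0.38  0.7  -2.44] [0.   0.13 0.03] 34.1083
seat True [ 0.55680319 -0.03613397  0.09674014] [-1.37  0.99  4.33] [-0.04  0.18 -0.03] 34.675
scene x,y at z=.07 [ 0.5619 -0.0357] tilt deg [-4.3  3.3]
side x,y at z=.07 [ 0.5609 -0.0363] tilt deg [-0.1  0.3]
```

Contact at TCP z = 0.0967, matching the expected seated height of 0.097. Release, retreat along the tool axis and check.

```bash
python3 - <<'E'
from h import *
move_gripper(.087);pause(.2)
d=Ro.from_rotvec(tilt(-4)).apply([0,0,1]);p=state()["tcp_pos"]
move_l(p-d*.14,tilt(-4),feed=.12);pause(.2)
axis()
reach([.56,-.036,.27],DOWN);pause(.3)
im,X=cloud("wrist")
P=top(X,(.5615,-.0359),.112,.135,.05);Q=P[P[:,2]>.119]
for A in(P,Q): print(len(A),cv2.minEnclosingCircle(A[:,:2].astype(np.float32)),np.percentile(A[:,2],[5,50,95]).round(4))
F=P[P[:,2]<.1185];A=np.c_[F[:,:2],np.ones(len(F))];print('film slope deg',np.degrees(np.linalg.lstsq(A,F[:,2],rcond=None)[0][:2]))
im2,Y=cloud("scene")
C=top(Y,(.5,-.345),.04,.11,.08);print('core',circ(C,.017),C[:,2].max())
save(np.hstack([cv2.resize(im2,(400,300)),cv2.resize(im,(400,300))]),"final")
print(state()["clock"])
E
```

```text
scene x,y at z=.07 [ 0.5617 -0.0363] tilt deg [0.8 0.7]
side x,y at z=.07 [ 0.5606 -0.0359] tilt deg [0.3 0. ]
2232 ((0.5617783665657043, -0.03620435670018196), 0.0289103202521801) [0.1146 0.1166 0.1218]
389 ((0.5611873865127563, -0.035737697035074234), 0.017602432519197464) [0.1201 0.1214 0.1225]
film slope deg [ 0.01905579 -0.04979172]
core (array([ 0.4989, -0.3464]), np.float64(0.0015)) 0.10369843034862586
38.2333
```

View pics/final.png

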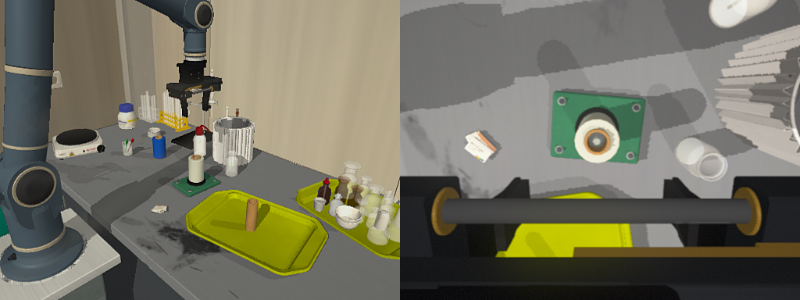

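The roll sits upright and fully down on the disc: its core top is at 0.1214 m (0.122 expected) and its top face is level. The core stands in the tray at (251,214), the bystanders look undisturbed, and the gripper is clear.

```bash
python3 -c "
from workcell import *
print(finish_job())"
```

```text
the job is handed in; nothing more can be done
None
```

The job is handed in: the empty core stands in the front tray, and the white roll sits upright and fully down on the stand's black disc, lowered under control after a missed first grasp and some binding on the spindle; no verdict came back.

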